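# Close up the tool chest

## Robot

A 6-joint arm with a two-finger parallel gripper is mounted at the origin on the work surface. World frame = base frame: x ahead of the robot, y to its left, z up, the work surface at z = 0. Lengths are in m, angles in degrees, forces in N, time in s.
With the tool pointing down it reaches from about 0.4 to 0.825 m from the base axis. Payload 7 kg.
Tool frame: the origin (TCP) lies midway between the tips of the shut fingers; the grasp point (between the pads) lies 19 mm behind it (r.hold_point_z is the distance from the TCP to the grasp point, in m); x points along the fingers, y is the direction in which the jaws open and shut, and the axes are right-handed (so a half turn about x gives the same grasp; the last joint's range is limited). The gripper opens to 88 mm and grips with 3 to 60 N. Pads are 19 mm wide; open, the fingers measure 130 mm over their backs; the gripper's body (78 mm by 193 mm) begins 47 mm behind the grasp point.
Start: joints at [81.022, 20.546, 0.682, 0, -70.136, -16.507], TCP at [0.29, 0.609, 0.227] pointing down, gripper open.
Joint ranges: [-176.03, 176.03], [-82.01, 121.73], [-58.28, 71.71], [-173.87, 95.51], [-174.79, -0.11], [-173.66, 173.66]. Speed limits (degrees/s): [136.94, 136.94, 172.46, 180, 180, 180].

## Interface

Orientations are given as [roll, pitch, yaw] about the fixed x, y, z axes, in that order (R = Rz(yaw) Ry(pitch) Rx(roll)).
In Python, from plant import r, viewer, order gives the robot as it stands. The module is installed in compiled form; this text tells all that it offers.
- The arm moves only by the shell command python3 -m creep 'ROWS' [FORCE]. ROWS is JSON, a list of rows, each an object of numbers: "ax", "ay", "az": the turn, a rotation vector about the tool's x, y, z in degrees; "tx", "ty", "tz": the shift along the tool's x, y, z in m; "fingers": the finger opening in m, from 0 to 0.0876. A call has 1 to 5 rows; each row is the pose to reach, as a shift and turn from the pose commanded when the call began, along the tool's axes at that moment; what a row does not reach only later rows make up. A row lasts 1/10 s, in which the tool goes at most 50 mm and 8.59 degrees, less where a joint would pass 70% of its speed; a pose out of reach is approached as far as the arm can. A call with a gripper value outside its range is refused whole. The fingers move at their own pace and stop on an object; FORCE is the grip in N (left out, the last holds). Time passes only in rows, so rows that repeat a pose let the fingers close. It gives the time, the measured TCP pose, the force and the opening at its end, in the units of the state.
- r.get_state(): the state, without advancing time (a new reading comes with each control period).
- viewer.capture(name): name is "scene" or "top"; returns a dict with "pixels" (480x640x3 uint8, blue, green, red), "depth" (480x640 float32, m along the optical axis (not along the pixel's ray), 0 where there is no reading), "fx", "fy", "cx", "cy" (pixels), "rvec" (rotation vector, rad) and "tvec" (3), from world to camera coordinates, as OpenCV has them. Camera axes: x right, y down, z forward; pixel columns grow to the right and rows downward; lengths in m; the calibration is good to about 2 mm. A picture is of the moment at which its call begins.
- order.close_job(): hands the job in, once; it reports no verdict.
The state is a dict: "time_s": time; "joints": joint angles; "qd": joint speeds; "joint_torque": joint torques, N m; "tcp_pos": TCP position; "eef_rot": TCP orientation; "contact_force": force on the tool from outside, world axes, zero at the start; "moment": the same for the moment, N m; "gripper_width": finger opening in m.
Only numpy, scipy, OpenCV 4.12 (cv2) and the standard library are available. Lean on these libraries where they do the work, as an engineer would, in place of code of your own. Each camera call takes 0.05 s, during which the arm holds its last target.

## Task

Close up the red tool chest on the bench: with the fingertips push both of its open drawers fully home while the lid is still up, and only then press the lid down until it lies shut, easing it down without slamming it. Nothing is to be picked up: leave the tools in the chest's top tray and everything else on the bench where they are.

Things in the scene. Friction and masses are not known exactly. Their poses are not given: they have to be found in the camera images.
- chest: Red steel tool chest, heavy, does not move. 200 mm deep (its x), 360 wide (its y), 105 high without the lid. Origin: centre of its underside, on the bench. Its front, with the drawers, faces its own -x, roughly towards the robot; the front face is the plane x = -100 mm. The two drawers lie side by side at the bottom (z 8 to 66 mm); above them is an open tool tray, floor at z = 74 mm, with a front wall up to z = 105 mm; the lid covers the tray.
- drawer_left (a joint): How far the left drawer (on the chest's +y side, centred at y = +89 mm) is pulled out towards the chest's -x, in m: 0 = fully home, front flush with the chest; starts 0.03 to 0.075. It slides on plain runners with about 2 N of friction plus 8 N per m/s and has a firm stop at 0; it does not spring back. Its front is 166 mm wide, from z = 8 to 66 mm.
- drawer_right (a joint): The same for the right drawer (chest's -y side, centred at y = -89 mm).
- drawer_left_lip (a point): Middle of the front edge of the left drawer's pull, an aluminium lip 140 mm long (chest y), 6 mm thick, that sticks out 16 mm in front of the drawer's front, centred 58 mm above the bench. It moves with the drawer. Pushing on this edge towards the chest's +x shuts the drawer.
- drawer_right_lip (a point): The same point on the right drawer's lip.
- lid (a joint): Angle of the lid in rad: 0 = shut (level, resting on the chest), grows as it opens; starts 0.6 to 0.9. The hinge is stiff: the lid stays where it is left, and needs about 1 to 5 N at the free edge to go down.
- lid_hinge (a point): Middle of the lid's hinge line, at the chest's back top edge (chest x = +100 mm, z = 105.5 mm); the hinge line runs along the chest's y.
- lid_edge (a point): Middle of the lid's free edge, on its outer (upper) face. The lid is a flat red plate 208 mm from hinge to free edge, 360 mm wide, 8 mm thick; the hinge line lies in its lower face. Half open, its outer face looks up and away from the robot and the free edge is towards the robot.
- wrench: Steel wrench, 150 mm long, lying loose in the chest's top tray, below the lid's closed level. Origin: centre of its underside. Leave alone.
- screwdriver: Screwdriver, 150 mm long, lying loose in the chest's top tray, below the lid's closed level. Origin: centre of its underside. Leave alone.
- jar: Glass jar with a yellow cap, 72 mm across, 95 mm high, standing on the bench to the left of the chest. Origin: centre of its underside. Leave alone.
- oil_bottle: Green plastic bottle with a white cap, 60 mm across, 170 mm high, standing on the bench to the right of the chest. Origin: centre of its underside. Leave alone.
- tin: Small steel tin, 70 mm across, 60 mm high, standing on the bench in front and to the right of the chest. Origin: centre of its underside. Leave alone.
- hammer: Hammer, 260 mm long, lying on the bench on the left. Origin: underside, near the middle. Leave alone.
- clamp: Small black C-clamp with a steel screw, about 100 x 90 x 16 mm, lying on the bench on the right. Origin: underside, near the middle. Leave alone.

How it is judged (in metres and radians):
On the way, in this order (a step that is already met when the one before it is completed fails the run):
1. both drawers are pushed fully home while the lid is still up (value of joint each of drawer_left, drawer_right below 0.005 m and value of joint lid above 0.25 rad), for 0.2 s.
2. the lid is pressed down shut, both drawers staying home (value of joint each of drawer_left, drawer_right below 0.005 m and value of joint lid below 0.03 rad), for 0.2 s.
At the end, for the whole second after the job is handed in: Both drawers are home to within 5 mm and the lid is shut to within 0.03 rad (6 mm at its edge) and at rest (all of step 2 and velocity of joint lid between -0.05 and 0.05 rad/s); the robot touches nothing.
It fails at once if the lid is slammed: it swings down faster than 2.5 rad/s (0.5 m/s at its edge) (velocity of joint lid below -2.5 rad/s).
It fails at once if a tool in the chest's tray is picked up or shifted more than 25 mm (distance of any of wrench, screwdriver from where it was at the start of the episode above 0.025 m).
It fails at once if the jar, bottle, tin, hammer or clamp is picked up or shifted more than 25 mm (distance of any of jar, oil_bottle, tin, hammer, clamp from where it was at the start of the episode above 0.025 m).
It fails at once if the jar, bottle or tin is knocked over (angle between any of jar, oil_bottle, tin's own z axis and vertical above 0.6 rad).
It also fails if it takes over 61 s, if anything falls off the work surface, if the arm or the gripper's body presses on something with over 40 N, if the wrist force passes 120 N, or if a joint passes its speed limit or range.

## Working session

There is one attempt and no reset: what is moved stays moved. The work goes in short steps, Python scripts to look and compute and a shell command to move; the robot and the scene stay as the last step left them, time stands still between calls to the robot, and variables do not carry over. Pictures are saved under pics/ and viewed, and the job is handed in when it is done.

```bash
mkdir -p pics; cat > h.py <<'E'
import numpy as np, cv2
from plant import r, viewer, order
from scipy.spatial.transform import Rotation as R
def cap(n,fn=None):
    c=viewer.capture(n)
    if fn: cv2.imwrite('pics/'+fn,c['pixels'])
    return c
def world(c,u,v,d=None):
    d=c['depth'][int(v),int(u)] if d is None else d
    M=cv2.Rodrigues(np.array(c['rvec'],float))[0]
    p=np.array([(u-c['cx'])/c['fx']*d,(v-c['cy'])/c['fy']*d,d])
    return M.T@(p-np.array(c['tvec']).ravel())
def cloud(c):
    d=c['depth'].astype(float); v,u=np.mgrid[:480,:640]
    M=cv2.Rodrigues(np.array(c['rvec'],float))[0]
    P=np.stack([(u-c['cx'])/c['fx']*d,(v-c['cy'])/c['fy']*d,d],-1)-np.array(c['tvec']).ravel()
    return P@M
E
python3 - <<'E'
from h import *
s=r.get_state(); print(s)
for n in('scene','top'):
    c=cap(n,n+'0.png'); np.savez(n+'0.npz',**c)
    M=cv2.Rodrigues(np.array(c['rvec'],float))[0]; print(n,-M.T@np.array(c['tvec']).ravel(),c['fx'])
E
```

```text
{'time_s': 0.0, 'joints': array([ 8.10219647e+01,  2.05916890e+01,  6.32127087e-01, -2.14114027e-02,
       -7.01350903e+01, -1.65062502e+01]), 'qd': array([ 0.0036107 ,  0.10687129,  0.01834564, -0.07153676,  0.02939344,
       -0.04177431]), 'joint_torque': array([-8.31979196e-05, -5.82719564e+01,  2.93053901e+01,  6.99709877e+00,
        7.01659505e-03, -1.52853718e-04]), 'tcp_pos': array([0.29023868, 0.6088567 , 0.22560325]), 'eef_rot': array([  94.50271699,   89.90323068, -110.98886089]), 'contact_force': array([0.9227747 , 0.47442752, 0.29444111]), 'moment': array([ 0.03351411, -0.03745716,  0.043417  ]), 'gripper_width': 0.08773961862860608}
scene [ 0.49898634 -0.52703729  1.16210046] 444.40334765661686
top [0.3030862  0.00159641 1.29603601] 499.24161914454993
```

```bash
sleep 1; ls pics
```

```text
scene0.png
top0.png
```

View pics/scene0.png

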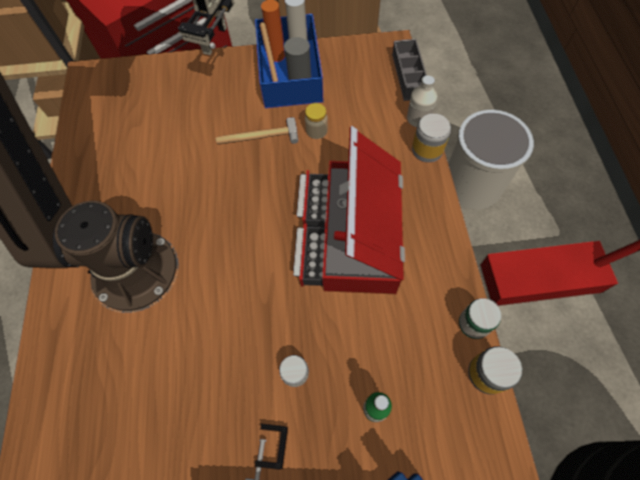

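View pics/top0.png

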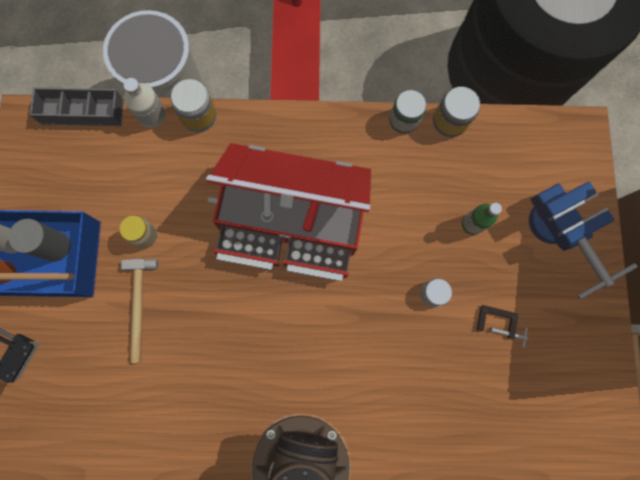

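The top view shows the chest at about (290,215). The left lip runs (218,257)–(273,266), the right lip (288,269)–(343,277), and the lid's light front edge (208,178)–(370,205). The tin is at (437,292), the hammer at (138,310) and the jar at (137,232). Next I measure these points.

```bash
python3 - <<'E'
from h import *
for n in('top','scene'):
    c=dict(np.load(n+'0.npz')); P=cloud(c); img=c['pixels'].astype(int)
    b,g,rr=[img[...,i] for i in range(3)]
    print(n,'depth valid',(c['depth']>0).mean())
    white=(img.min(-1)>140)&(img.max(-1)-img.min(-1)<45)&(P[...,0]>.3)&(P[...,0]<.85)&(abs(P[...,1])<.35)
    nn,l,st,ce=cv2.connectedComponentsWithStats(white.astype(np.uint8))
    for i in range(1,nn):
        if st[i,4]>60:
            Q=P[l==i]; print('white',ce[i].round(),st[i],np.median(Q,0).round(3),Q.min(0).round(3),Q.max(0).round(3))
            pix=np.argwhere(l==i)[:,::-1].astype(np.float32); 
            box=cv2.boxPoints(cv2.minAreaRect(pix)); print('  box',box.round().tolist())
    red=(rr>90)&(g<60)&(b<60)&(P[...,0]>.3)&(P[...,0]<1.)&(abs(P[...,1])<.35)&(P[...,2]>0.09)
    Q=P[red]; 
    # lid plane: ransac-lite via points z>0.14
    q=Q[Q[:,2]>0.13]; m=q.mean(0); U,S,V=np.linalg.svd(q-m,full_matrices=False); res=abs((q-m)@V[2])
    q=q[res<.008]; m=q.mean(0);U,S,V=np.linalg.svd(q-m,full_matrices=False); nrm=V[2]*np.sign(V[2][2])
    print('lid n',len(q),m.round(3),nrm.round(4),'angle',np.degrees(np.arccos(nrm[2])),'yaw',np.degrees(np.arctan2(nrm[1],nrm[0])),'std',((q-m)@nrm).std(), q.min(0),q.max(0))
E
```

```text
top depth valid 0.996123046875
white [288. 192.] [207 175 163  34 702] [0.615 0.039 0.253] [ 0.579 -0.137  0.242] [0.652 0.216 0.264]
  box [[207.0, 179.0], [207.0, 174.0], [370.0, 205.0], [369.0, 209.0]]
white [244. 261.] [217 254  55  15 312] [0.49  0.151 0.061] [0.473 0.084 0.054] [0.507 0.221 0.068]
  box [[216.0, 258.0], [217.0, 253.0], [272.0, 263.0], [271.0, 269.0]]
white [315. 272.] [287 265  55  15 315] [ 0.465 -0.025  0.061] [ 0.448 -0.09   0.054] [0.482 0.044 0.068]
  box [[287.0, 270.0], [288.0, 264.0], [342.0, 274.0], [341.0, 280.0]]
white [437. 291.] [426 279  21  26 415] [ 0.422 -0.329  0.06 ] [ 0.391 -0.35   0.048] [ 0.453 -0.302  0.068]
  box [[426.0, 279.0], [446.0, 279.0], [446.0, 304.0], [426.0, 304.0]]
lid n 1234 [0.675 0.029 0.19 ] [ 0.7065 -0.1236  0.6969] angle 45.8234223348508 yaw -9.924382732895394 std 0.0010174547451360441 [ 0.63459708 -0.14739653  0.16807699] [0.71649184 0.20524528 0.21137848]
scene depth valid 0.9959309895833334
white [352. 192.] [347 127  10 130 722] [0.612 0.02  0.251] [ 0.579 -0.14   0.239] [0.652 0.213 0.262]
  box [[347.0, 256.0], [350.0, 127.0], [356.0, 127.0], [353.0, 256.0]]
white [301. 195.] [297 175   8  41 171] [0.49  0.143 0.06 ] [0.473 0.08  0.054] [0.506 0.213 0.066]
  box [[297.0, 215.0], [301.0, 175.0], [305.0, 175.0], [302.0, 215.0]]
white [298. 252.] [294 229   9  46 219] [ 0.464 -0.032  0.06 ] [ 0.448 -0.095  0.054] [0.482 0.04  0.067]
  box [[293.0, 274.0], [297.0, 229.0], [302.0, 229.0], [298.0, 274.0]]
white [293. 366.] [280 356  27  20 410] [ 0.422 -0.331  0.059] [ 0.391 -0.35   0.05 ] [ 0.454 -0.306  0.065]
  box [[278.0, 357.0], [305.0, 354.0], [307.0, 373.0], [281.0, 376.0]]
lid n 4951 [0.673 0.01  0.187] [ 0.6951 -0.1213  0.7086] angle 44.88080700863563 yaw -9.899017866140515 std 0.0013765733507163694 [ 0.5745401  -0.16098709  0.13002564] [0.7619123  0.20871936 0.25652503]
```

```bash
cat >> h.py <<'E'
YAW=-9.9
def target_R(yaw=YAW,tilt=0,flip=1):
    # tool x down, tool y along flip*chest y ; tilt>0: fingertips lead forward (body leans to robot)
    cx=np.array([np.cos(np.radians(yaw)),np.sin(np.radians(yaw)),0]); z=np.array([0,0,1.])
    t=np.radians(tilt); x=-z*np.cos(t)+cx*np.sin(t)
    y=flip*np.cross(z,cx); return np.stack([x,y,np.cross(x,y)],1)
def delta(p,Rt=None):
    s=r.get_state(); R0=R.from_euler('xyz',s['eef_rot'],degrees=True)
    d=R0.inv().apply(np.array(p)-s['tcp_pos'])
    print('t',s['time_s'],'tcp',s['tcp_pos'].round(4),'F',s['contact_force'].round(1),'w',round(s['gripper_width'],4))
    print('shift tool',d.round(4))
    if Rt is not None: print('turn',np.degrees((R0.inv()*R.from_matrix(Rt)).as_rotvec()).round(2))
    return R0
def ch(p,c0=None):
    a=np.radians(YAW); p=np.asarray(p); return np.stack([p[...,0]*np.cos(a)+p[...,1]*np.sin(a),-p[...,0]*np.sin(a)+p[...,1]*np.cos(a),p[...,2]],-1)
def un(q):
    a=np.radians(YAW); return np.array([q[0]*np.cos(a)-q[1]*np.sin(a),q[0]*np.sin(a)+q[1]*np.cos(a),q[2]])
E
python3 - <<'E'
from h import *
for f in(1,-1):
    R0=delta([.4,.17,.3],target_R(flip=f))
print(R0.as_matrix().round(2))
c=dict(np.load('top0.npz'));P=cloud(c)
for y in np.arange(.1,.75,.05):
  print(round(y,2),[round(float(np.max(P[...,2][(abs(P[...,1]-y)<.025)&(abs(P[...,0]-x)<.025)],initial=-1)),2) for x in np.arange(.2,.75,.05)])
img=c['pixels'].astype(int); C=ch(P)
w=(img.min(-1)>140)&(img.max(-1)-img.min(-1)<45)
for n,l,h in(('lipL',.16,.3),('lipR',-.02,.13)):
  m=w&(C[...,1]>l)&(C[...,1]<h)&(C[...,2]<.08)&(C[...,2]>.04)&(C[...,0]<.55)&(C[...,0]>.4)
  print(n,np.percentile(C[m],[2,50,98],axis=0).round(4).tolist())
m=w&(C[...,2]>.22)&(C[...,0]<.66); print('lid',np.percentile(C[m],[2,50,98],axis=0).round(4).tolist())
# chest tray front wall top
rr=(img[...,2]>90)&(img[...,1]<60)&(abs(C[...,2]-.105)<.006)&(abs(C[...,1]-.14)<.2)
print('top rim',rr.sum(),np.percentile(C[rr],[2,50,98],axis=0).round(4).tolist())
E
```

```text
t 0.1 tcp [0.2903 0.6089 0.2257] F [-0.4  0.3 -1.5] w 0.0876
shift tool [-0.0737  0.3491 -0.2879]
turn [ 1.6441e+02 -1.2000e-01 -1.0000e-02]
t 0.1 tcp [0.2903 0.6089 0.2257] F [-0.4  0.3 -1.5] w 0.0876
shift tool [-0.0737  0.3491 -0.2879]
turn [-15.59   0.    -0.09]
[[-0.   -0.43 -0.9 ]
 [-0.   -0.9   0.43]
 [-1.    0.   -0.  ]]
0.1 [0.01, 0.01, 0.01, 0.01, 0.01, 0.06, 0.07, 0.11, 0.26, 0.26, 0.21]
0.15 [0.01, 0.01, 0.01, 0.01, 0.01, 0.01, 0.07, 0.11, 0.26, 0.26, 0.22]
0.2 [0.01, 0.01, 0.01, 0.01, 0.01, 0.01, 0.07, 0.11, 0.11, 0.26, 0.22]
0.25 [0.01, 0.01, 0.01, 0.01, 0.01, 0.01, 0.07, 0.05, 0.11, 0.08, 0.01]
0.3 [0.01, 0.01, 0.01, 0.01, 0.01, 0.01, 0.01, 0.01, 0.01, 0.01, 0.01]
0.35 [0.01, 0.01, 0.01, 0.01, 0.01, 0.01, 0.01, 0.01, 0.01, 0.01, 0.01]
0.4 [0.01, 0.03, 0.03, 0.03, 0.03, 0.03, 0.03, 0.1, 0.1, 0.01, 0.01]
0.45 [0.01, 0.03, 0.03, 0.03, 0.03, 0.03, 0.03, 0.1, 0.1, 0.01, 0.01]
0.5 [0.01, 0.34, 0.34, 0.01, 0.01, 0.01, 0.01, 0.01, 0.01, 0.01, 0.01]
0.55 [0.34, 0.34, 0.34, 0.01, 0.12, 0.11, 0.11, 0.11, 0.11, 0.01, 0.01]
0.6 [0.01, 0.31, 0.31, 0.01, 0.12, 0.08, 0.15, 0.15, 0.11, 0.01, 0.01]
0.65 [0.01, 0.01, 0.01, 0.01, 0.12, 0.14, 0.15, 0.15, 0.11, 0.01, 0.01]
0.7 [0.01, 0.01, 0.01, 0.01, 0.12, 0.16, 0.15, 0.15, 0.12, 0.01, 0.01]
lipL [[0.4504, 0.168, 0.0404], [0.4579, 0.2332, 0.0607], [0.4968, 0.2963, 0.0656]]
lipR [[0.455, -0.0086, 0.0403], [0.4628, 0.0585, 0.0605], [0.5023, 0.1216, 0.0658]]
lid [[0.2983, -0.0274, 0.244], [0.5984, 0.1405, 0.2528], [0.6059, 0.3168, 1.296]]
top rim 592 [[0.5329, -0.0319, 0.0995], [0.5376, 0.1229, 0.1042], [0.6246, 0.325, 0.1094]]
```

```bash
python3 - <<'E'
from h import *
p=un([.405,.233,.14]); print(p); delta(p,target_R(flip=-1))
E
```

```text
[0.43902876 0.15989919 0.14      ]
t 0.1 tcp [0.2903 0.6089 0.2257] F [-0.4  0.3 -1.5] w 0.0876
shift tool [ 0.0863  0.3412 -0.3275]
turn [-15.59   0.    -0.09]
```

```bash
python3 -m creep '[{"ty":0.034,"tz":-0.032,"ax":-3,"fingers":0},{"ty":0.068,"tz":-0.064,"ax":-6,"fingers":0},{"ty":0.102,"tz":-0.096,"ax":-9,"fingers":0},{"ty":0.136,"tz":-0.128,"ax":-12,"fingers":0},{"ty":0.17,"tz":-0.16,"ax":-15.6,"fingers":0}]' 20; python3 -c "
from h import *
delta(un([.405,.233,.14]),target_R(flip=-1))"
```

```text
t 0.1 tcp [0.2903 0.6089 0.2257] F [-0.4  0.3 -1.5] w 0.0876
shift tool [ 0.0863  0.3412 -0.3275]
turn [-15.59   0.    -0.09]invalid input
```

```bash
python3 -m creep '[{"ty":0.034,"tz":-0.032,"ax":-3}]'; echo; python3 -m creep '[{"ty":0.0,"tz":0.0,"fingers":0.001}]' 20;echo;  python3 -m creep --help
```

```text
invalid input
invalid input
invalid input: not JSON, or not a number
```

```bash
python3 -m creep '[{"ax":-3,"ay":0,"az":0,"tx":0,"ty":0.034,"tz":-0.032,"fingers":0.0}]' 20
```

```text
time_s: 0.2
tcp_pos: [0.3037, 0.5672, 0.2243]
eef_rot: [102.8, 89.9, -99.6]
contact_force: [0.9, -0.3, -0.2]
gripper_width: 0.0838
```

```bash
python3 -c "
from h import *
delta(un([.405,.233,.14]),target_R(flip=-1))"; python3 -m creep '[{"ax":-3,"ay":0,"az":0,"tx":0.01,"ty":0.034,"tz":-0.032,"fingers":0},{"ax":-6,"ay":0,"az":0,"tx":0.02,"ty":0.068,"tz":-0.064,"fingers":0},{"ax":-9,"ay":0,"az":0,"tx":0.03,"ty":0.102,"tz":-0.096,"fingers":0},{"ax":-12.5,"ay":0,"az":0,"tx":0.03,"ty":0.136,"tz":-0.128,"fingers":0},{"ax":-12.5,"ay":0,"az":0,"tx":0.03,"ty":0.17,"tz":-0.16,"fingers":0}]'; python3 -c "
from h import *
delta(un([.405,.233,.14]),target_R(flip=-1))"
```

```text
t 0.2 tcp [0.3037 0.5672 0.2243] F [ 0.9 -0.3 -0.2] w 0.0838
shift tool [ 0.085   0.3253 -0.2798]
turn [-1.241e+01 -1.000e-02 -1.000e-01]
time_s: 0.7
tcp_pos: [0.3876, 0.3444, 0.196]
eef_rot: [68.8, 89.9, -121.0]
contact_force: [0.2, -0.3, -0.3]
gripper_width: 0.0452
t 0.7 tcp [0.3876 0.3444 0.196 ] F [ 0.2 -0.3 -0.3] w 0.0452
shift tool [ 0.0562  0.1729 -0.0823]
turn [ 0.06  0.02 -0.06]
```

```bash
python3 -m creep '[{"ax":0,"ay":0,"az":0,"tx":0,"ty":0.043,"tz":-0.02,"fingers":0},{"ax":0,"ay":0,"az":0,"tx":0,"ty":0.086,"tz":-0.04,"fingers":0},{"ax":0,"ay":0,"az":0,"tx":0.02,"ty":0.129,"tz":-0.06,"fingers":0},{"ax":0,"ay":0,"az":0,"tx":0.05,"ty":0.173,"tz":-0.082,"fingers":0},{"ax":0,"ay":0,"az":0,"tx":0.056,"ty":0.173,"tz":-0.082,"fingers":0}]'; python3 -c "
from h import *
cap('scene','s1.png')
delta(un([.405,.233,.046]),target_R(flip=-1))"
```

```text
time_s: 1.2
tcp_pos: [0.4371, 0.1577, 0.1385]
eef_rot: [41.3, 89.8, -148.9]
contact_force: [0.0, -0.0, -1.0]
gripper_width: 0.005
t 1.25 tcp [0.4369 0.1581 0.1376] F [-0.6 -0.7 -1.9] w 0.0026
shift tool [ 0.0916 -0.0024 -0.0021]
turn [-0.3   0.2  -0.19]
```

View pics/s1.png

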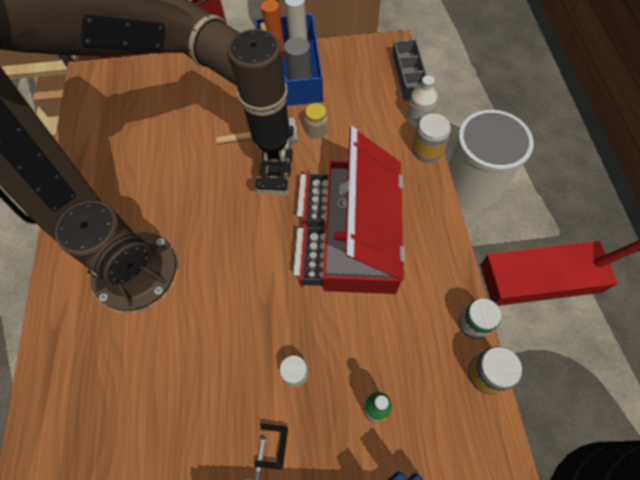

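The gripper hangs at about (272,183), in front of the left lip (301,195), and clear of the jar and the lid. I lower it now.

```bash
python3 -m creep '[{"ax":0,"ay":0,"az":0,"tx":0.04,"ty":0,"tz":0,"fingers":0},{"ax":0,"ay":0,"az":0,"tx":0.08,"ty":0,"tz":0,"fingers":0},{"ax":0,"ay":0,"az":0,"tx":0.09,"ty":0,"tz":0,"fingers":0},{"ax":0,"ay":0,"az":0,"tx":0.09,"ty":-0.003,"tz":-0.01,"fingers":0},{"ax":0,"ay":0,"az":0,"tx":0.09,"ty":-0.003,"tz":-0.02,"fingers":0}]'; python3 -c "
from h import *
delta(un([.513,.233,.046]),target_R(flip=-1))"
```

```text
time_s: 1.75
tcp_pos: [0.4605, 0.163, 0.0521]
eef_rot: [-146.3, 89.9, 23.8]
contact_force: [0.9, 0.8, 0.6]
gripper_width: 0.0004
t 1.75 tcp [0.4605 0.163  0.0521] F [0.9 0.8 0.6] w 0.0004
shift tool [ 0.0062  0.0068 -0.0874]
turn [ 0.04 -0.1   0.07]
```

```bash
python3 -m creep '[{"ax":0,"ay":0,"az":0,"tx":0.004,"ty":0.002,"tz":-0.01,"fingers":0},{"ax":0,"ay":0,"az":0,"tx":0.004,"ty":0.004,"tz":-0.02,"fingers":0},{"ax":0,"ay":0,"az":0,"tx":0.004,"ty":0.004,"tz":-0.03,"fingers":0},{"ax":0,"ay":0,"az":0,"tx":0.004,"ty":0.004,"tz":-0.04,"fingers":0},{"ax":0,"ay":0,"az":0,"tx":0.004,"ty":0.004,"tz":-0.05,"fingers":0}]'; python3 -c "
from h import *
cap('scene','s2.png');cap('top','t2.png')
delta(un([.513,.233,.046]),target_R(flip=-1))"
```

```text
time_s: 2.25
tcp_pos: [0.5079, 0.1486, 0.0469]
eef_rot: [-136.4, 90.0, 33.6]
contact_force: [-2.9, 0.5, 1.8]
gripper_width: 0.0003
t 2.35 tcp [0.5086 0.1487 0.0466] F [-0.1  0.1  0.2] w 0.0006
shift tool [ 0.0007  0.0008 -0.0375]
turn [-0.12 -0.05  0.01]
```

View pics/s2.png

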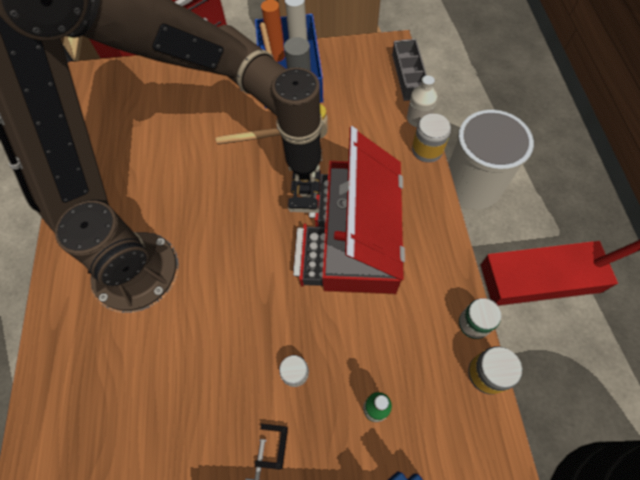

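The left drawer is moving: its lip has gone in under the gripper at about (305,200), and the push reads around 3 N. The wrist is still clear of the lid edge at x≈352.

```bash
python3 -m creep '[{"ax":0,"ay":0,"az":0,"tx":0,"ty":0,"tz":-0.008,"fingers":0},{"ax":0,"ay":0,"az":0,"tx":0,"ty":0,"tz":-0.016,"fingers":0},{"ax":0,"ay":0,"az":0,"tx":0,"ty":0,"tz":-0.022,"fingers":0},{"ax":0,"ay":0,"az":0,"tx":0,"ty":0,"tz":-0.027,"fingers":0},{"ax":0,"ay":0,"az":0,"tx":0,"ty":0,"tz":-0.03,"fingers":0}]'; python3 -m creep '[{"ax":0,"ay":0,"az":0,"tx":0,"ty":0,"tz":-0.002,"fingers":0},{"ax":0,"ay":0,"az":0,"tx":0,"ty":0,"tz":-0.004,"fingers":0},{"ax":0,"ay":0,"az":0,"tx":0,"ty":0,"tz":-0.006,"fingers":0}]';python3 -c "
from h import *
delta(un([.513,.233,.046]),target_R(flip=-1))"
```

```text
time_s: 2.85
tcp_pos: [0.5368, 0.1433, 0.0464]
eef_rot: [49.8, 90.0, -140.2]
contact_force: [-2.0, -1.0, 0.5]
gripper_width: 0.0007
time_s: 3.15
tcp_pos: [0.5397, 0.1427, 0.0463]
eef_rot: [12.9, 89.7, -177.1]
contact_force: [-23.5, 9.7, 15.2]
gripper_width: 0.0002
t 3.15 tcp [0.5397 0.1427 0.0463] F [-23.5   9.7  15.2] w 0.0002
shift tool [ 0.0003  0.0003 -0.0059]
turn [-0.14  0.26 -0.06]
```

```bash
python3 -m creep '[{"ax":0,"ay":0,"az":0,"tx":0,"ty":0,"tz":0.02,"fingers":0},{"ax":0,"ay":0,"az":0,"tx":0,"ty":0,"tz":0.06,"fingers":0},{"ax":0,"ay":0,"az":0,"tx":0,"ty":0,"tz":0.097,"fingers":0},{"ax":0,"ay":0,"az":0,"tx":0,"ty":0.04,"tz":0.097,"fingers":0},{"ax":0,"ay":0,"az":0,"tx":0,"ty":0.08,"tz":0.097,"fingers":0}]'; python3 -c "
from h import *
c=cap('top','t3.png')
P=ch(cloud(c));w=(c['pixels'].min(-1)>140)
for n,l,h in(('lipL',.2,.3),('lipR',-.02,.13)):
  m=w&(P[...,1]>l)&(P[...,1]<h)&(abs(P[...,2]-.06)<.006)&(P[...,0]<.55)&(P[...,0]>.43)
  print(n,m.sum(),np.percentile(P[m],[2,50,98],axis=0).round(4).tolist())
delta(un([.418,.057,.046]),target_R(flip=-1))"
```

```text
time_s: 3.65
tcp_pos: [0.4332, 0.082, 0.0473]
eef_rot: [-140.8, 89.8, 29.6]
contact_force: [0.7, -0.9, -0.0]
gripper_width: 0.0004Traceback (most recent call last):
  File "<string>", line 7, in <module>
    print(n,m.sum(),np.percentile(P[m],[2,50,98],axis=0).round(4).tolist())
                    ~~~~~~~~~~~~~^^^^^^^^^^^^^^^^^^^^^^^
    return _quantile_unchecked(
        a, q, axis, out, overwrite_input, method, keepdims, weights)
    return _ureduce(a,
                    func=_quantile_ureduce_func,
    ...<5 lines>...
                    overwrite_input=overwrite_input,
                    method=method)
    r = func(a, **kwargs)
    result = _quantile(arr,
                       quantiles=q,
    ...<2 lines>...
                       out=out,
                       weights=wgt)
    slices_having_nans = np.isnan(arr[-1, ...])
                                  ~~~^^^^^^^^^
IndexError: index -1 is out of bounds for axis 0 with size 0
```

View pics/t3.png

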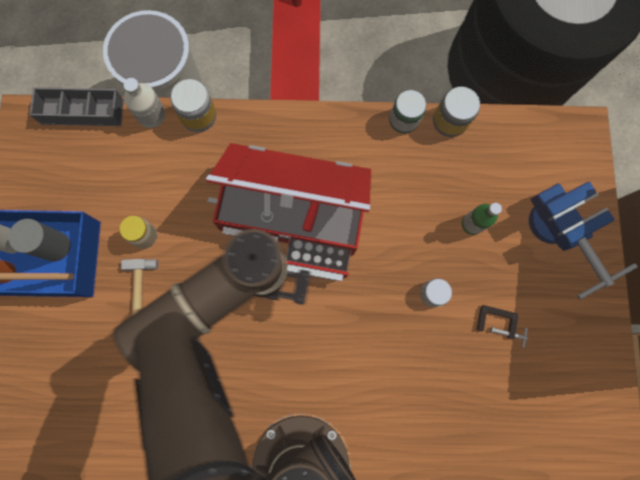

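The left drawer's lip is now close against the chest at about (225,232). The arm hides the rest of it, so I'll check again later. Next is the right drawer, with its lip at (288..343,~272).

```bash
python3 -c "
from h import *
delta(un([.418,.057,.046]),target_R(flip=-1))"; python3 -m creep '[{"ax":0,"ay":0,"az":0,"tx":0,"ty":0.03,"tz":0,"fingers":0},{"ax":0,"ay":0,"az":0,"tx":0,"ty":0.065,"tz":0,"fingers":0},{"ax":0,"ay":0,"az":0,"tx":0,"ty":0.093,"tz":0,"fingers":0},{"ax":0,"ay":0,"az":0,"tx":0,"ty":0.093,"tz":-0.006,"fingers":0},{"ax":0,"ay":0,"az":0,"tx":0,"ty":0.093,"tz":-0.012,"fingers":0}]';python3 -c "
from h import *
delta(un([.507,.057,.046]),target_R(flip=-1))"
```

```text
t 3.7 tcp [0.4302 0.0768 0.0466] F [-4.1 -6.7 -0.8] w 0.0001
shift tool [ 0.0006  0.0926 -0.0074]
turn [ 0.03  0.06 -0.02]
time_s: 4.2
tcp_pos: [0.4301, -0.0131, 0.0472]
eef_rot: [-152.3, 89.9, 17.7]
contact_force: [-0.1, -0.6, 0.5]
gripper_width: 0.0004
t 4.2 tcp [ 0.4301 -0.0131  0.0472] F [-0.1 -0.6  0.5] w 0.0004
shift tool [ 0.0014  0.0038 -0.081 ]
turn [-0.14 -0.13  0.07]
```

```bash
python3 -m creep '[{"ax":0,"ay":0,"az":0,"tx":0,"ty":0.001,"tz":-0.01,"fingers":0},{"ax":0,"ay":0,"az":0,"tx":0,"ty":0.001,"tz":-0.02,"fingers":0},{"ax":0,"ay":0,"az":0,"tx":0,"ty":0.001,"tz":-0.03,"fingers":0},{"ax":0,"ay":0,"az":0,"tx":0,"ty":0.001,"tz":-0.04,"fingers":0},{"ax":0,"ay":0,"az":0,"tx":0,"ty":0.001,"tz":-0.05,"fingers":0}]';python3 -m creep '[{"ax":0,"ay":0,"az":0,"tx":0,"ty":0,"tz":-0.008,"fingers":0},{"ax":0,"ay":0,"az":0,"tx":0,"ty":0,"tz":-0.015,"fingers":0},{"ax":0,"ay":0,"az":0,"tx":0,"ty":0,"tz":-0.02,"fingers":0},{"ax":0,"ay":0,"az":0,"tx":0,"ty":0,"tz":-0.024,"fingers":0},{"ax":0,"ay":0,"az":0,"tx":0,"ty":0,"tz":-0.027,"fingers":0}]';python3 -c "
from h import *
delta(un([.507,.057,.046]),target_R(flip=-1))"
```

```text
time_s: 4.7
tcp_pos: [0.4786, -0.0225, 0.0463]
eef_rot: [6.5, 90.0, 176.5]
contact_force: [-2.2, 2.5, 0.2]
gripper_width: 0.0006
time_s: 5.2
tcp_pos: [0.5045, -0.0275, 0.0464]
eef_rot: [21.1, 90.0, -168.9]
contact_force: [-2.5, 2.1, -1.5]
gripper_width: 0.0003
t 5.2 tcp [ 0.5045 -0.0275  0.0464] F [-2.5  2.1 -1.5] w 0.0003
shift tool [ 0.0004  0.0026 -0.0053]
turn [-0.09  0.02 -0.01]
```

```bash
python3 -m creep '[{"ax":0,"ay":0,"az":0,"tx":0,"ty":0,"tz":-0.002,"fingers":0},{"ax":0,"ay":0,"az":0,"tx":0,"ty":0,"tz":-0.004,"fingers":0},{"ax":0,"ay":0,"az":0,"tx":0,"ty":0,"tz":-0.006,"fingers":0},{"ax":0,"ay":0,"az":0,"tx":0,"ty":0,"tz":-0.007,"fingers":0}]';python3 -c "
from h import *
delta(un([.507,.057,.046]),target_R(flip=-1))"
```

```text
time_s: 5.6
tcp_pos: [0.5097, -0.0286, 0.0464]
eef_rot: [9.9, 89.8, 179.9]
contact_force: [-11.4, 7.1, 8.1]
gripper_width: 0.0004
t 5.6 tcp [ 0.5097 -0.0286  0.0464] F [-11.4   7.1   8.1] w 0.0004
shift tool [0.0004 0.0025 0.0001]
turn [-0.11  0.16 -0.03]
```

The right drawer stopped at the same chest x (0.507) as the left one. I press a little more, then back off, rise and look.

```bash
python3 -m creep '[{"ax":0,"ay":0,"az":0,"tx":0,"ty":0,"tz":-0.001,"fingers":0},{"ax":0,"ay":0,"az":0,"tx":0,"ty":0,"tz":-0.001,"fingers":0},{"ax":0,"ay":0,"az":0,"tx":0,"ty":0,"tz":0.03,"fingers":0},{"ax":0,"ay":0,"az":0,"tx":0,"ty":0,"tz":0.075,"fingers":0},{"ax":0,"ay":0,"az":0,"tx":-0.03,"ty":0,"tz":0.075,"fingers":0}]'; python3 -m creep '[{"ax":0,"ay":0,"az":0,"tx":-0.05,"ty":0.02,"tz":0,"fingers":0},{"ax":0,"ay":0,"az":0,"tx":-0.1,"ty":0.03,"tz":0,"fingers":0},{"ax":0,"ay":0,"az":0,"tx":-0.15,"ty":0.03,"tz":0,"fingers":0},{"ax":0,"ay":0,"az":0,"tx":-0.2,"ty":0.03,"tz":0,"fingers":0},{"ax":0,"ay":0,"az":0,"tx":-0.24,"ty":0.03,"tz":0,"fingers":0}]'; python3 -c "
from h import *
c=cap('top','t4.png');c=cap('scene','s4.png')
delta(un([.41,.14,.3]),target_R(flip=-1))"
```

```text
time_s: 6.1
tcp_pos: [0.4276, -0.0181, 0.0725]
eef_rot: [26.2, 89.3, -163.9]
contact_force: [1.6, 0.3, 0.2]
gripper_width: 0.0006
time_s: 6.6
tcp_pos: [0.4327, -0.0456, 0.3203]
eef_rot: [-162.5, 89.7, 7.5]
contact_force: [1.9, -0.0, 0.2]
gripper_width: 0.0004
t 6.7 tcp [ 0.4357 -0.0452  0.324 ] F [-0.3  1.  -1.6] w 0.0005
shift tool [ 0.024  -0.1095  0.0274]
turn [-0.06 -0.73  0.22]
```

View pics/t4.png

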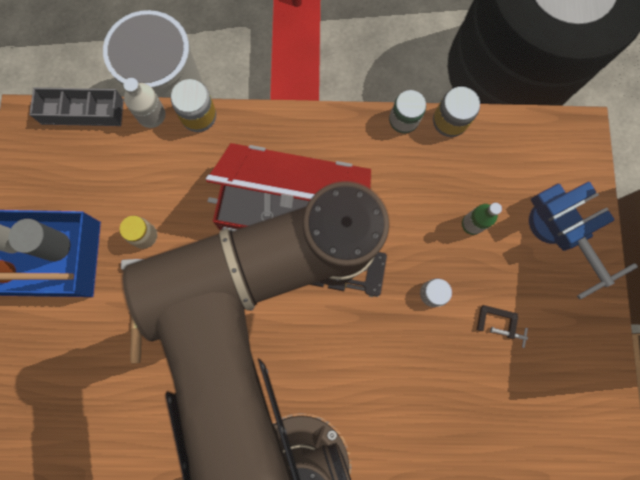

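View pics/s4.png

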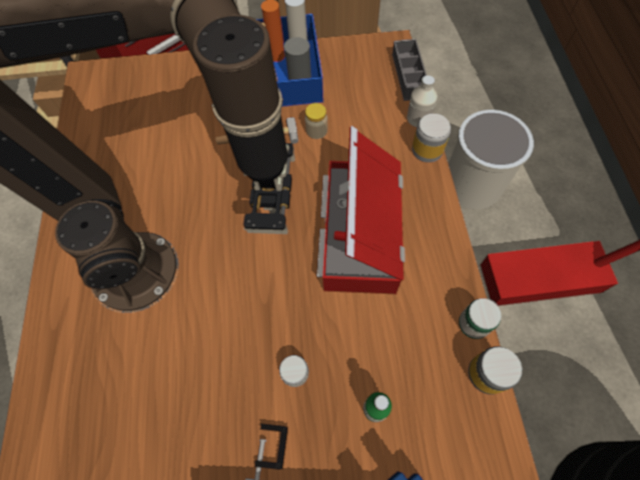

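Both drawers look home: in the scene view their lips lie against the chest front at (325,200) and (321,258), and the lid is unmoved with its edge at x≈352. I confirm this with numbers and plan the lid press.

```bash
python3 - <<'E'
from h import *
c=cap('scene')
C=ch(cloud(c));im=c['pixels'].astype(int);w=(im.min(-1)>90)&(im.max(-1)-im.min(-1)<45)
for n,l,h in(('lipL',.16,.3),('lipR',-.02,.13)):
  m=w&(C[...,1]>l)&(C[...,1]<h)&(abs(C[...,2]-.06)<.008)&(C[...,0]<.56)&(C[...,0]>.4)
  print(n,m.sum(),np.percentile(C[m],[5,50,95],axis=0).round(4).tolist() if m.any() else 0)
m=w&(C[...,2]>.235)&(C[...,2]<.27)&(abs(C[...,0]-.6)<.03); print('lid',np.percentile(C[m],[2,50,98],axis=0).round(4).tolist())
delta(un([.641,.145,.31]),target_R(flip=-1))
E
```

```text
lipL 187 [[0.5184, 0.1701, 0.0567], [0.5243, 0.2299, 0.0596], [0.5302, 0.2916, 0.063]]
lipR 230 [[0.5185, -0.0118, 0.0562], [0.5245, 0.0492, 0.0598], [0.5305, 0.1135, 0.0628]]
lid [[0.576, -0.0337, 0.2399], [0.5986, 0.133, 0.2508], [0.608, 0.3111, 0.2591]]
t 6.75 tcp [ 0.4343 -0.045   0.3205] F [ 0.1  0.3 -1.7] w 0.0005
shift tool [ 0.0125 -0.1149 -0.2052]
turn [-0.08 -0.46  0.19]
```

```bash
python3 -m creep '[{"ax":0,"ay":0,"az":0,"tx":-0.01,"ty":-0.025,"tz":-0.04,"fingers":0},{"ax":0,"ay":0,"az":0,"tx":-0.01,"ty":-0.05,"tz":-0.08,"fingers":0},{"ax":0,"ay":0,"az":0,"tx":-0.01,"ty":-0.075,"tz":-0.12,"fingers":0},{"ax":0,"ay":0,"az":0,"tx":-0.01,"ty":-0.1,"tz":-0.16,"fingers":0},{"ax":0,"ay":0,"az":0,"tx":-0.01,"ty":-0.115,"tz":-0.205,"fingers":0}]'; python3 -c "
from h import *
c=cap('scene','s5.png')
delta(un([.641,.145,.245]),target_R(flip=-1))"
```

```text
time_s: 7.25
tcp_pos: [0.6558, 0.0339, 0.3257]
eef_rot: [39.3, 90.0, -150.6]
contact_force: [0.2, 1.0, 0.7]
gripper_width: 0.0006
t 7.3 tcp [0.6615 0.0342 0.3214] F [8.  0.8 0.1] w 0.0004
shift tool [0.0764 0.0022 0.0045]
turn [-0.02  0.17 -0.2 ]
```

View pics/s5.png

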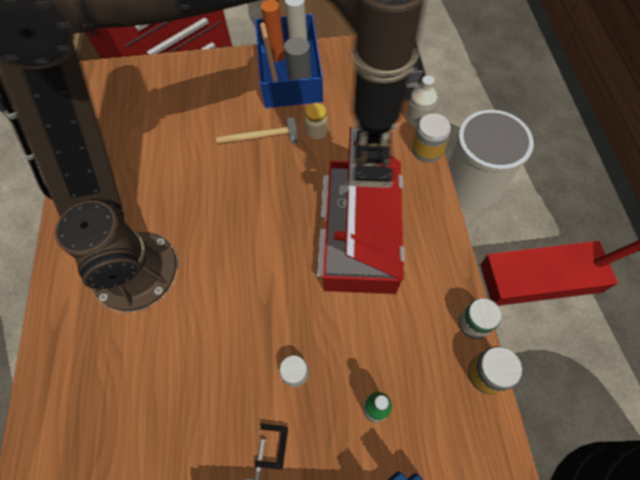

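The gripper is above the lid's outer face at about (372,170), with the lid edge at x≈352 and everything else undisturbed. I lower to just above the lid.

```bash
python3 -m creep '[{"ax":0,"ay":0,"az":0,"tx":0.03,"ty":0.002,"tz":0.004,"fingers":0},{"ax":0,"ay":0,"az":0,"tx":0.06,"ty":0.002,"tz":0.004,"fingers":0},{"ax":0,"ay":0,"az":0,"tx":0.072,"ty":0.002,"tz":0.004,"fingers":0},{"ax":0,"ay":0,"az":0,"tx":0.08,"ty":0.002,"tz":0.005,"fingers":0},{"ax":0,"ay":0,"az":0,"tx":0.085,"ty":0.002,"tz":0.006,"fingers":0}]'; python3 -c "
from h import *
delta(un([.641,.145,.232]),target_R(flip=-1)); delta(un([.602,.145,.179]));delta(un([.585,.145,.1135]))"
```

```text
time_s: 7.8
tcp_pos: [0.6481, 0.0316, 0.2418]
eef_rot: [172.9, 90.0, -17.0]
contact_force: [-0.3, -0.5, 0.5]
gripper_width: 0.0002
t 7.8 tcp [0.6481 0.0316 0.2418] F [-0.3 -0.5  0.5] w 0.0002
shift tool [ 0.0098 -0.0025 -0.008 ]
turn [-0.08 -0.05 -0.01]
t 7.8 tcp [0.6481 0.0316 0.2418] F [-0.3 -0.5  0.5] w 0.0002
shift tool [ 0.0628 -0.0024  0.0311]
t 7.8 tcp [0.6481 0.0316 0.2418] F [-0.3 -0.5  0.5] w 0.0002
shift tool [ 0.1283 -0.0024  0.0481]
```

```bash
python3 -m creep '[{"ax":0,"ay":0,"az":0,"tx":0.007,"ty":0,"tz":0.003,"fingers":0},{"ax":0,"ay":0,"az":0,"tx":0.014,"ty":0,"tz":0.006,"fingers":0},{"ax":0,"ay":0,"az":0,"tx":0.021,"ty":0,"tz":0.009,"fingers":0},{"ax":0,"ay":0,"az":0,"tx":0.028,"ty":0,"tz":0.012,"fingers":0},{"ax":0,"ay":0,"az":0,"tx":0.035,"ty":0,"tz":0.015,"fingers":0}]'; python3 -c "
from h import *
c=cap('scene','s6.png')
delta(un([.602,.145,.179]),target_R(flip=-1)); delta(un([.585,.145,.1135]))"
```

```text
time_s: 8.3
tcp_pos: [0.633, 0.0343, 0.2067]
eef_rot: [-158.3, 89.9, 11.7]
contact_force: [-0.5, 0.7, 3.4]
gripper_width: 0.0005
t 8.35 tcp [0.6319 0.0344 0.2051] F [-0.5  0.3  1.6] w 0.0003
shift tool [ 0.0261 -0.0025  0.0146]
turn [-0.09  0.08 -0.  ]
t 8.35 tcp [0.6319 0.0344 0.2051] F [-0.5  0.3  1.6] w 0.0003
shift tool [ 0.0916 -0.0024  0.0315]
```

View pics/s6.png

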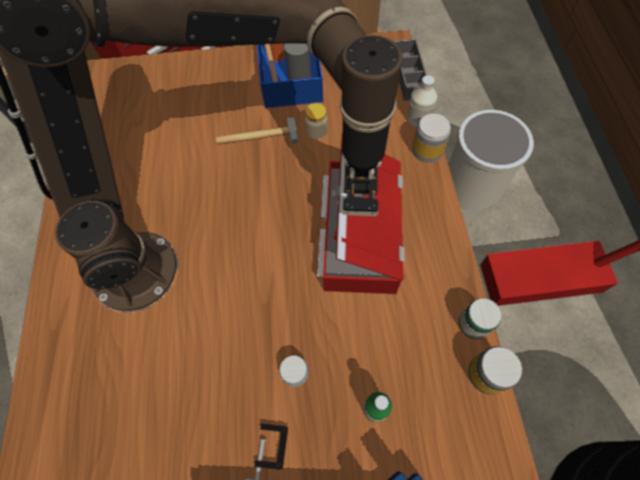

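The lid is following the fingers down: its free edge is now at x≈341, and the push is about 3 N.

```bash
python3 -m creep '[{"ax":0,"ay":0,"az":0,"tx":0.008,"ty":0,"tz":0.003,"fingers":0},{"ax":0,"ay":0,"az":0,"tx":0.016,"ty":0,"tz":0.007,"fingers":0},{"ax":0,"ay":0,"az":0,"tx":0.024,"ty":0,"tz":0.011,"fingers":0},{"ax":0,"ay":0,"az":0,"tx":0.032,"ty":0,"tz":0.014,"fingers":0},{"ax":0,"ay":0,"az":0,"tx":0.04,"ty":0,"tz":0.017,"fingers":0}]'; python3 -m creep '[{"ax":0,"ay":0,"az":0,"tx":0.007,"ty":0,"tz":0.002,"fingers":0},{"ax":0,"ay":0,"az":0,"tx":0.014,"ty":0,"tz":0.005,"fingers":0},{"ax":0,"ay":0,"az":0,"tx":0.02,"ty":0,"tz":0.007,"fingers":0},{"ax":0,"ay":0,"az":0,"tx":0.026,"ty":0,"tz":0.008,"fingers":0},{"ax":0,"ay":0,"az":0,"tx":0.032,"ty":0,"tz":0.009,"fingers":0}]';python3 -c "
from h import *
delta(un([.585,.145,.1135]),target_R(flip=-1))"
```

```text
time_s: 8.85
tcp_pos: [0.6158, 0.0372, 0.1657]
eef_rot: [19.5, 90.0, -170.5]
contact_force: [-1.0, -0.7, 3.4]
gripper_width: 0.0002
time_s: 9.35
tcp_pos: [0.6071, 0.0387, 0.134]
eef_rot: [15.4, 90.0, -174.6]
contact_force: [-1.8, -0.0, 2.6]
gripper_width: 0.0005
t 9.35 tcp [0.6071 0.0387 0.134 ] F [-1.8 -0.   2.6] w 0.0005
shift tool [ 0.0205 -0.0025  0.0064]
turn [-0.09  0.04 -0.01]
```

```bash
python3 -m creep '[{"ax":0,"ay":0,"az":0,"tx":0.005,"ty":0,"tz":0.001,"fingers":0},{"ax":0,"ay":0,"az":0,"tx":0.01,"ty":0,"tz":0.002,"fingers":0},{"ax":0,"ay":0,"az":0,"tx":0.014,"ty":0,"tz":0.003,"fingers":0},{"ax":0,"ay":0,"az":0,"tx":0.017,"ty":0,"tz":0.003,"fingers":0},{"ax":0,"ay":0,"az":0,"tx":0.019,"ty":0,"tz":0.003,"fingers":0}]'; python3 -m creep '[{"ax":0,"ay":0,"az":0,"tx":0.001,"ty":0,"tz":0,"fingers":0},{"ax":0,"ay":0,"az":0,"tx":0.002,"ty":0,"tz":0,"fingers":0},{"ax":0,"ay":0,"az":0,"tx":0.003,"ty":0,"tz":0,"fingers":0}]'
```

```text
time_s: 9.85
tcp_pos: [0.6045, 0.0394, 0.1153]
eef_rot: [-5.2, 90.0, 164.8]
contact_force: [-0.3, 0.5, 1.9]
gripper_width: 0.0004
time_s: 10.15
tcp_pos: [0.6044, 0.0393, 0.1137]
eef_rot: [150.9, 90.0, -39.1]
contact_force: [-6.3, 2.0, 17.8]
gripper_width: 0.0004
```

The lid bottomed out at z = 0.1137 m, where 0.1135 is expected for shut, and the force rose to 18 N. I hold briefly, then lift off.

```bash
python3 -m creep '[{"ax":0,"ay":0,"az":0,"tx":0.0005,"ty":0,"tz":0,"fingers":0},{"ax":0,"ay":0,"az":0,"tx":0.0005,"ty":0,"tz":0,"fingers":0},{"ax":0,"ay":0,"az":0,"tx":0.0005,"ty":0,"tz":0,"fingers":0},{"ax":0,"ay":0,"az":0,"tx":-0.01,"ty":0,"tz":0,"fingers":0},{"ax":0,"ay":0,"az":0,"tx":-0.05,"ty":0,"tz":0,"fingers":0}]'; python3 -m creep '[{"ax":0,"ay":0,"az":0,"tx":-0.05,"ty":0,"tz":0,"fingers":0},{"ax":0,"ay":0,"az":0,"tx":-0.1,"ty":0,"tz":0.04,"fingers":0},{"ax":0,"ay":0,"az":0,"tx":-0.13,"ty":0,"tz":0.08,"fingers":0},{"ax":0,"ay":0,"az":0,"tx":-0.15,"ty":0,"tz":0.12,"fingers":0},{"ax":0,"ay":0,"az":0,"tx":-0.15,"ty":0,"tz":0.14,"fingers":0}]'; python3 -m creep '[{"ax":0,"ay":0,"az":0,"tx":0,"ty":0,"tz":0.01,"fingers":0},{"ax":0,"ay":0,"az":0,"tx":0,"ty":0,"tz":0.01,"fingers":0},{"ax":0,"ay":0,"az":0,"tx":0,"ty":0,"tz":0.01,"fingers":0}]'; python3 - <<'E'
from h import *
c=cap('scene','s7.png');cap('top','t7.png')
c0=dict(np.load('scene0.npz'))
C=ch(cloud(c));im=c['pixels'].astype(int);w=(im.min(-1)>90)&(im.max(-1)-im.min(-1)<45)
for n,l,h in(('lipL',.16,.3),('lipR',-.02,.13)):
  m=w&(C[...,1]>l)&(C[...,1]<h)&(abs(C[...,2]-.06)<.008)&(C[...,0]<.56)&(C[...,0]>.4)
  print(n,m.sum(),np.percentile(C[m],[5,50,95],axis=0).round(4).tolist() if m.any() else 0)
red=(im[...,2]>90)&(im[...,1]<60)&(C[...,2]>.1)&(C[...,2]<.14)&(abs(C[...,1]-.145)<.17)&(C[...,0]>.54)&(C[...,0]<.73)
q=C[red];A=np.c_[q[:,:2],np.ones(len(q))];s=np.linalg.lstsq(A,q[:,2],rcond=None)[0];print('lid',len(q),np.median(q,0),'slopes',s)
# unmoved objects: colour-independent pixel change
d=np.abs(im-c0['pixels'].astype(int)).max(-1)
for n,(u,v) in dict(jar=(316,118),hammer=(255,134),tin=(293,370),bottle=(378,405),clamp=(270,448)).items():
  print(n,d[v-18:v+18,u-18:u+18].mean().round(1))
print(r.get_state()['contact_force'])
E
```

```text
time_s: 10.65
tcp_pos: [0.6018, 0.0388, 0.1593]
eef_rot: [21.9, 89.5, -168.1]
contact_force: [-0.4, -0.5, -0.7]
gripper_width: 0.0009
time_s: 11.15
tcp_pos: [0.4657, 0.0638, 0.3164]
eef_rot: [-143.1, 89.7, 26.9]
contact_force: [-0.2, 0.6, -0.1]
gripper_width: 0.0007
time_s: 11.45
tcp_pos: [0.4572, 0.0654, 0.3123]
eef_rot: [43.6, 90.0, -146.4]
contact_force: [0.0, 0.8, -0.5]
gripper_width: 0.0007
lipL 53 [[0.5185, 0.1718, 0.0561], [0.5202, 0.2309, 0.0602], [0.5221, 0.2888, 0.0628]]
lipR 71 [[0.5184, -0.0124, 0.0561], [0.5203, 0.0531, 0.0603], [0.5222, 0.1154, 0.0634]]
lid 7332 [0.63845064 0.12980443 0.1124633 ] slopes [-0.00012255 -0.00076753  0.11264711]
jar 6.2
hammer 79.8
tin 4.7
bottle 3.6
clamp 3.5
[-0.54341027  0.02974159 -0.18369555]
```

View pics/s7.png

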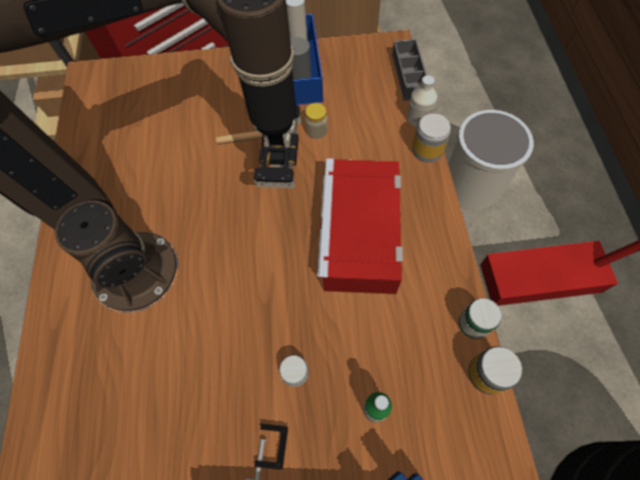

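The lid lies flat across (325..400,160..290), the drawers are home, and the gripper is free in the air. The hammer's large pixel change comes from the arm covering it. I hand in.

```bash
python3 -c "
from h import *
print(order.close_job())"
```

```text
the job is handed in; nothing more can be done
None
```

I pushed both drawers home with the closed fingertips while the lid was still up at about 45°. Then I eased the lid shut at about 0.4 rad/s and lifted clear. The job was handed in at about 11.6 s.

**Drawers:** both stopped firmly at the same depth, 0.507 m along the chest's depth axis measured from the robot base. In the last picture both lips sit where they should be when shut, and they agree to within 1 mm.

**Lid:** it is level (fitted slope about 0.0001) with its top 112.5 mm above the bench, against 113.5 mm expected, which is within the camera's 2 mm accuracy. The fingers bottomed out at z = 0.1137 m with about 18 N.

**Other things on the bench:** the pixels around the jar, tin, bottle and clamp barely changed between the first and last pictures. The arm partly hid the hammer in the last picture, so its pixel check does not count. What showed of it looked unmoved, and the fingers only passed well above it.

**Not checked:** the tools in the tray are covered by the shut lid. I never touched them.

The contact force read about 0 at the end, so the robot was touching nothing.

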